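Dispense one large end cap into the order tray

TASK

Dispense one of the large pipe end caps from its counter dispenser (the one with the larger caps): push the black grip of its slide all the way to the far stop so that the lower cap comes out on the landing, then pull the slide back fully home so that the next cap sinks into place. Then take the cap from the landing and stand it, closed top up as it came out, on the floor of the empty bay of the order tray, and let go. Leave the other dispenser and all other goods where they are.

Things in the scene. Friction and masses are not known exactly. Their poses are not given: they have to be found in the camera images.
- slide_large (a joint): slide of the dispenser for the large caps: 0 = fully home (end stop), grows as it is pushed towards the landing, 0.093 m = far end stop; stays where it is left; takes about 3 N to move. It starts within 12 mm of home. The pusher meets the lowest cap at about 15 mm
- slide_large_grip (a point): centre of the black upright grip tab on the large-cap slide: 18 mm along the slide, 26 mm across, 50 mm tall, standing on the flat slide bar (25 mm wide) whose top is 25 mm below this point; the point is 49 mm above the magazine floor. Its x axis points level along the push direction, y across, z up. At home the grip is 182 mm behind the magazine's centre, at the far end stop 89 mm behind it
- dispenser_large_magazine (a point): centre of the large-cap dispenser's magazine, at its floor (10 mm above the counter); axes as the grip's. Its walls, 68 mm along x by 61 mm across outside, open top, rise 62 mm above this point. The metal base, 70 mm wide and 10 mm thick, reaches from 205 mm behind to 120 mm ahead along x
- dispenser_large_landing (a point): point on the dispenser's bare floor 78 mm ahead of the magazine's centre, where a large cap pushed to the end stop stands (its centre above this point). No side walls here; a lip 6 mm high across the base 36 mm farther ahead
- cap_large1_mid (a point): centre (half-way up) of the lower large cap: closed white plastic pipe end cap, a round plug 50 mm in diameter and 28 mm tall, z axis up, smooth, about 45 g; starts on the floor of the large magazine with the second on top of it
- cap_large2_mid (a point): centre of the upper large cap, same shape, standing on the lower one; it sinks on to the magazine floor when the slide goes home after a delivery
- slide_small (a joint): slide of the dispenser for the small caps: 0 = fully home (end stop), grows as it is pushed towards the landing, 0.093 m = far end stop; stays where it is left; takes about 3 N to move. It starts within 12 mm of home. The pusher meets the lowest cap at about 24 mm
- slide_small_grip (a point): centre of the black upright grip tab on the small-cap slide: 18 mm along the slide, 26 mm across, 50 mm tall, standing on the flat slide bar (16 mm wide) whose top is 25 mm below this point; the point is 49 mm above the magazine floor. Its x axis points level along the push direction, y across, z up. At home the grip is 182 mm behind the magazine's centre, at the far end stop 89 mm behind it
- dispenser_small_magazine (a point): centre of the small-cap dispenser's magazine, at its floor (10 mm above the counter); axes as the grip's. Its walls, 53 mm along x by 43 mm across outside, open top, rise 62 mm above this point. The metal base, 70 mm wide and 10 mm thick, reaches from 205 mm behind to 120 mm ahead along x
- dispenser_small_landing (a point): point on the dispenser's bare floor 69 mm ahead of the magazine's centre, where a small cap pushed to the end stop stands (its centre above this point). No side walls here; a lip 6 mm high across the base 45 mm farther ahead
- cap_small1_mid (a point): centre (half-way up) of the lower small cap: closed white plastic pipe end cap, a round plug 32 mm in diameter and 28 mm tall, z axis up, smooth, about 20 g; starts on the floor of the small magazine with the second on top of it
- cap_small2_mid (a point): centre of the upper small cap, same shape, standing on the lower one; it sinks on to the magazine floor when the slide goes home after a delivery
- tray_bay (a point): centre of the inner floor (5 mm above the counter) of the empty bay of the grey order tray. The bay is 132 mm along x by 140 mm along y inside, walls 5 mm thick and 26 mm above the counter. The tray is fixed; its other bay lies on the +x side and holds the tee
- tee: white plastic pipe tee, 76 x 57 mm, 36 mm high, lying in the other bay of the tray; origin under its middle
- elbow: white plastic pipe elbow, 60 mm, 36 mm high, loose on the counter; origin under its bend
- valve: brass ball valve, 72 mm, with a flat steel lever, 50 mm high, loose on the counter; origin under its middle
- tape_roll: white roll of thread tape, 60 mm diameter, 19 mm high, lying on the counter; origin at the centre of its underside
- wrench: steel spanner 180 mm long lying on the counter; origin under its middle
Not all that is in view belongs to the job. Leave any brown or orange look-alike of the part that bears cap_large2_mid alone.

How it is judged:
On the way, in this order (a step that is already met when the one before it is completed fails the run):
1. the large-cap slide is pushed to its far stop (within 4 mm) and the lower large cap stands out on the landing (value of joint slide_large above 0.089 m and x of cap_large1_mid in the frame of dispenser_large_magazine above 0.07 m and z of cap_large1_mid in the frame of dispenser_large_magazine below 0.02 m and y of cap_large1_mid in the frame of dispenser_large_magazine between -0.02 and 0.02 m), for 0.1 s.
2. the slide is back fully home (within 4 mm), the second cap has sunk to the magazine floor and the first still stands on the landing (value of joint slide_large below 0.004 m and x of cap_large1_mid in the frame of dispenser_large_magazine above 0.07 m and z of cap_large1_mid in the frame of dispenser_large_magazine below 0.02 m and y of cap_large1_mid in the frame of dispenser_large_magazine between -0.02 and 0.02 m and horizontal distance between cap_large2_mid and dispenser_large_magazine below 0.009 m and z of cap_large2_mid in the frame of dispenser_large_magazine below 0.019 m and angle between cap_large2_mid's own z axis and vertical below 0.12 rad), for 0.1 s.
At the end, for the whole second after the job is handed in: The lower large cap stands upright (0.12 rad), at rest on the floor of the tray's empty bay, within 40 mm (bay's x) and 44 mm (y) of its centre; the large slide is home within 4 mm; the second large cap lies flat on its magazine's floor, centred within 9 mm (x of cap_large1_mid in the frame of tray_bay between -0.04 and 0.04 m and y of cap_large1_mid in the frame of tray_bay between -0.044 and 0.044 m and z of cap_large1_mid in the frame of tray_bay between 0.01 and 0.018 m and angle between each of cap_large1_mid, cap_large2_mid's own z axis and vertical below 0.12 rad and linear speed of cap_large1 below 0.02 m/s and value of joint slide_large below 0.004 m and horizontal distance between cap_large2_mid and dispenser_large_magazine below 0.009 m and z of cap_large2_mid in the frame of dispenser_large_magazine below 0.019 m); the robot touches nothing.
It fails at once if the small dispenser's slide is pushed more than 30 mm (value of joint slide_small above 0.03 m).
It fails at once if the other goods are moved by more than 30 mm (small caps 15 mm) (distance of any of tee, elbow, valve, tape_roll, wrench from where it was at the start of the episode above 0.03 m or distance of any of cap_small1_mid, cap_small2_mid from where it was at the start of the episode above 0.015 m).
It also fails if it takes over 51 s, if anything falls off the work surface, if the arm or the gripper's body presses on something with over 40 N, if the wrist force passes 120 N, or if a joint passes its speed limit or range.

ROBOT

A 6-joint arm with a two-finger parallel gripper is mounted at the origin on the work surface. World frame = base frame: x ahead of the robot, y to its left, z up, the work surface at z = 0. Lengths are in m, angles in rad, forces in N, time in s.
With the tool pointing down it reaches from about 0.35 to 0.725 m from the base axis. Payload 4.3 kg.
Tool frame: the origin (TCP) lies at the very end of the fingers, on their centre line; the grasp point (between the pads) lies 19 mm behind it (grasp_offset is the distance from the TCP to the grasp point, in m); z points along the fingers, x is the direction in which the jaws open and shut, and the axes are right-handed (so a half turn about z gives the same grasp; the last joint's range is limited). The gripper opens to 85 mm and grips with 20 to 120 N. Pads are 22 mm wide; open, the fingers measure 114 mm over their backs; the gripper's body (76 mm by 85 mm) begins 54 mm behind the grasp point. The pads swing forward as they close: fully open they stand 13 mm farther back than shut.
Start: joints at [-1.386, 0.377, 0.081, 1.274, 0, 1.46], TCP at [0.167, -0.55, 0.231] pointing down, gripper open.
Joint ranges: [-2.72, 2.72], [-0.84, 1.66], [-1.02, 1.22], [-1.77, 2.12], [-1.37, 1.28], [-3.14, 3.14]. Speed limits (rad/s): [2.57, 2.57, 3.14, 3.14, 3.14, 3.14].

INTERFACE

Orientations are given as a unit quaternion [w, x, y, z].
In Python, from plant import get_obs, read_camera, finish_job, grasp_offset gives the robot as it stands.
- The arm moves only by the tool arm_command, never from a script. Its argument "targets" is a list of rows, each a list of 6 numbers: the shift along the tool's x, y, z in mm, then the turn, a rotation vector about the tool's x, y, z in degrees. A call has 1 to 20 rows; each row shifts and turns the commanded pose from where the row before left it, along the tool's axes as they then stand; what a row does not reach is not made up. A row lasts 1/12 s, in which the tool goes at most 41.7 mm and 7.16 degrees, less where a joint would pass 70% of its speed; a pose out of reach is approached as far as the arm can. A call is refused whole if a number of a shift passes 41.7 or a number of a turn 7.16, either way. A call with a gripper value outside its range is refused whole. "hand" is the gripper command: -1 is shut, 1 is fully open, values between are in proportion, set as the call begins (left out, the last holds). The fingers move at their own pace and stop on an object; the grip force is fixed at half the most. Time passes only in rows, so rows that do not move let the fingers close. It gives the time, the measured TCP pose, the force and the opening at its end, in the units of the state.
- get_obs(): the state, without advancing time (a new reading comes with each control period).
- read_camera(name): name is "scene" or "top" or "wrist"; returns a dict with "color" (400x640x3 uint8, blue, green, red), "K" (3x3 intrinsics, pixels), "rvec" (rotation vector, rad) and "tvec" (3), from world to camera coordinates, as OpenCV has them. Camera axes: x right, y down, z forward; pixel columns grow to the right and rows downward; lengths in m; the calibration is good to about 2 mm. A picture is of the moment at which its call begins. There is no depth.
- finish_job(): hands the job in, once; it reports no verdict.
The state is a dict: "t": time; "q": joint angles; "qd": joint speeds; "joint_torque": joint torques, N m; "eef_pos": TCP position; "tcp_rot": TCP orientation; "wrist_force": force on the tool from outside, world axes, zero at the start; "ft_torque": the same for the moment, N m; "grip_width": finger opening in m.
Only numpy, scipy, OpenCV 4.12 (cv2) and the standard library are available. Lean on these libraries where they do the work, as an engineer would, in place of code of your own. Each camera call takes 0.05 s, during which the arm holds its last target.

## Working session

There is one attempt and no reset: what is moved stays moved. The work goes in short steps, Python scripts to look and compute and a tool call to move; the robot and the scene stay as the last step left them, time stands still between calls to the robot, and variables do not carry over. Pictures are saved under pics/ and viewed, and the job is handed in when it is done.

Besides the shell and the picture viewer there is one more tool, called after "Emit:" as name(argument=value, ...) on one line, values as JSON. arm_command: Moves the arm, as the interface text tells. Its arguments: {"type":"object","properties":{"targets":{"type":"array","items":{"type":"array","items":{"type":"number"}}},"hand":{"type":"number"}},"required":["targets"]}

```bash
mkdir -p pics; python3 - <<'E'
from plant import *
import cv2
for n in("scene","top","wrist"):
    r=read_camera(n); cv2.imwrite(f"pics/{n}0.png",r["color"]); print(n,r["K"].round(1).tolist(),r["rvec"],r["tvec"])
print(get_obs(),grasp_offset)
E
```

```text
scene [[384.9, 0.0, 326.0], [0.0, 384.9, 203.6], [0.0, 0.0, 1.0]] [ 0.66528774  2.60066041 -1.22851588] [ 0.52798476 -0.10386149  1.08201138]
top [[385.1, 0.0, 323.4], [0.0, 385.1, 197.0], [0.0, 0.0, 1.0]] [ 2.17198291 -2.19669697  0.15180072] [-0.05601495  0.5781692   0.90666608]
wrist [[310.0, 0.0, 318.8], [0.0, 310.0, 198.6], [0.0, 0.0, 1.0]] [-2.30121046  1.70613345  0.28406672] [-0.57443704 -0.04078213  0.37917878]
{'t': 0.15, 'q': array([-1.38632167e+00,  3.77896519e-01,  7.99820723e-02,  1.27440670e+00,
        2.73806800e-06,  1.46050369e+00]), 'qd': array([ 0.0011276 , -0.00156572,  0.00424455,  0.00155213, -0.00071153,
        0.00037395]), 'joint_torque': array([ 5.97917278e-04, -4.64035714e+01,  2.70169777e+01,  1.38902394e-02,
       -1.31274451e-04, -2.94172553e-08]), 'eef_pos': array([ 0.16696936, -0.54972154,  0.23059389]), 'tcp_rot': array([-5.19745278e-04,  8.03279664e-01, -5.95601545e-01, -5.57793172e-04]), 'wrist_force': array([ 0.25931661,  0.29342859, -0.56935389]), 'ft_torque': array([-0.04165553, -0.0166498 ,  0.02490137]), 'grip_width': 0.08545103831444548} 0.0187
```

View pics/scene0.png

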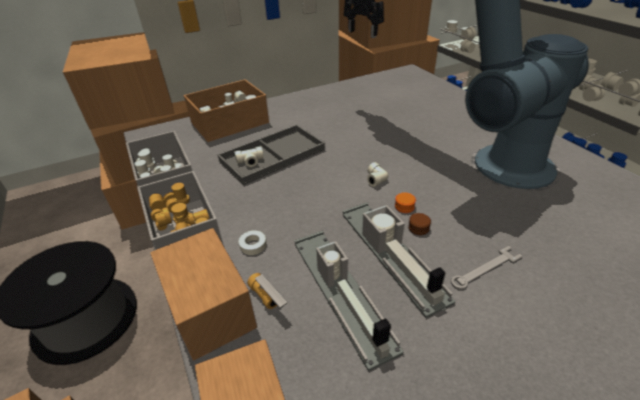

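View pics/top0.png

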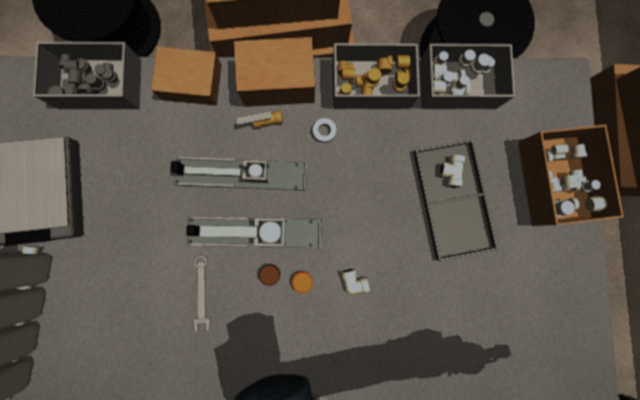

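View pics/wrist0.png

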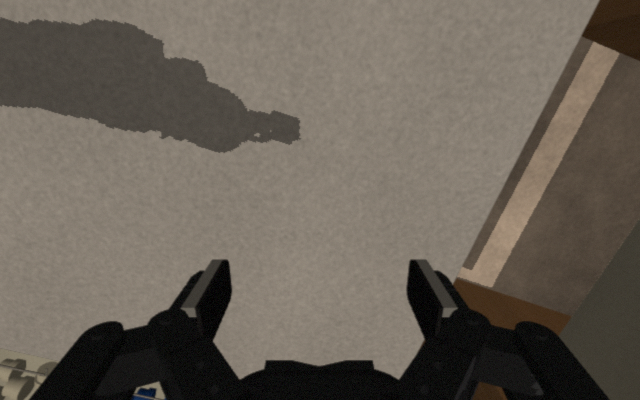

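The large dispenser in the top view has its grip at about (193,230), its magazine at (270,232) and its landing at about (300,233). The empty bay is at about (460,225). The elbow is at (355,282). Next I'll measure these.

```bash
cat > h.py <<'E'
import numpy as np,cv2
def ray(r,uv,z):
    R,_=cv2.Rodrigues(np.array(r["rvec"],float)); t=np.array(r["tvec"],float).ravel()
    C=-R.T@t; d=R.T@np.linalg.inv(r["K"])@np.array([uv[0],uv[1],1.])
    return C+d*(z-C[2])/d[2]
def proj(r,p):
    return cv2.projectPoints(np.array(p,float).reshape(-1,3),np.array(r["rvec"],float),np.array(r["tvec"],float),r["K"],None)[0].reshape(-1,2)
E
python3 - <<'E'
from plant import *
import cv2,numpy as np
from h import *
r=read_camera("top"); im=r["color"]
s=read_camera("scene")
a=im[140:270,160:340]; cv2.imwrite("pics/c1.png",cv2.resize(a,None,fx=4.4,fy=4.4,interpolation=cv2.INTER_CUBIC))
a=im[130:270,400:510]; cv2.imwrite("pics/c2.png",cv2.resize(a,None,fx=4,fy=4,interpolation=cv2.INTER_CUBIC))
a=s["color"][190:370,290:460]; cv2.imwrite("pics/c3.png",cv2.resize(a,None,fx=3.3,fy=3.3,interpolation=cv2.INTER_CUBIC))
R,_=cv2.Rodrigues(r["rvec"]);print("C",-R.T@r["tvec"])
for n,uv,z in [("grip",(193,230),.084),("cap top",(270,232),.066),("baseL",(188,232),.01),("baseR",(321,232),.01),("bay",(460,227),.005),("elbow",(355,282),.02),("orange",(302,282),.028)]: print(n,ray(r,uv,z).round(4))
E
```

```text
C [ 0.48047753 -0.029267    0.96319544]
grip [0.5002 0.2339 0.084 ]
cap top [0.4938 0.0632 0.066 ]
baseL [0.4972 0.268  0.01  ]
baseR [ 0.4931 -0.0562  0.01  ]
bay [ 0.5012 -0.406   0.005 ]
elbow [ 0.3716 -0.1366  0.02  ]
orange [ 0.3747 -0.0089  0.028 ]
```

View pics/c1.png

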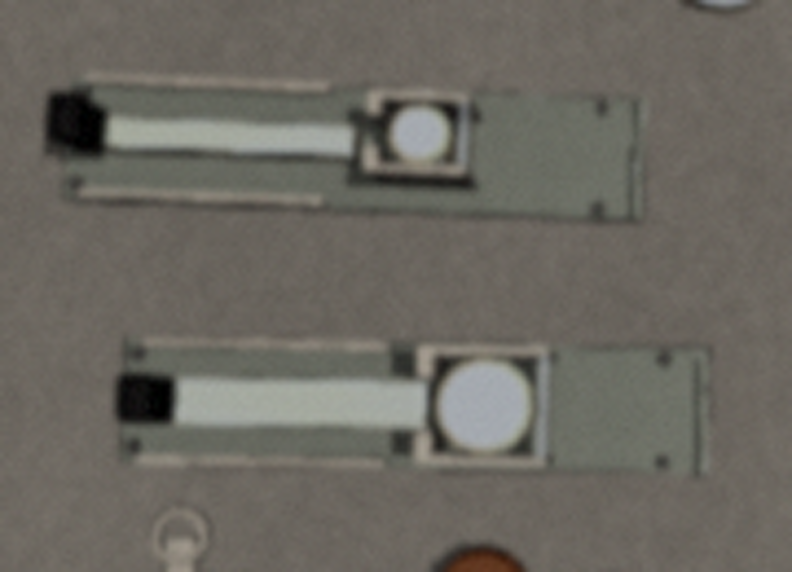

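View pics/c2.png

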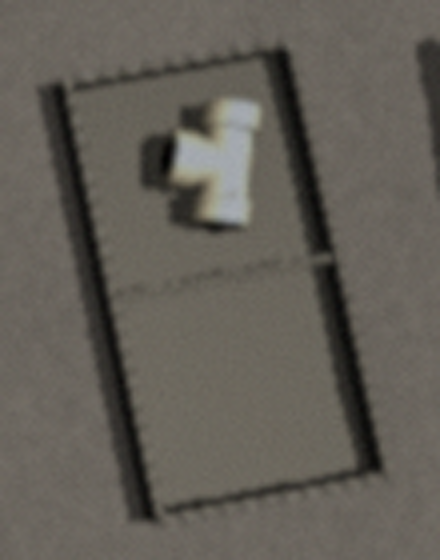

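View pics/c3.png

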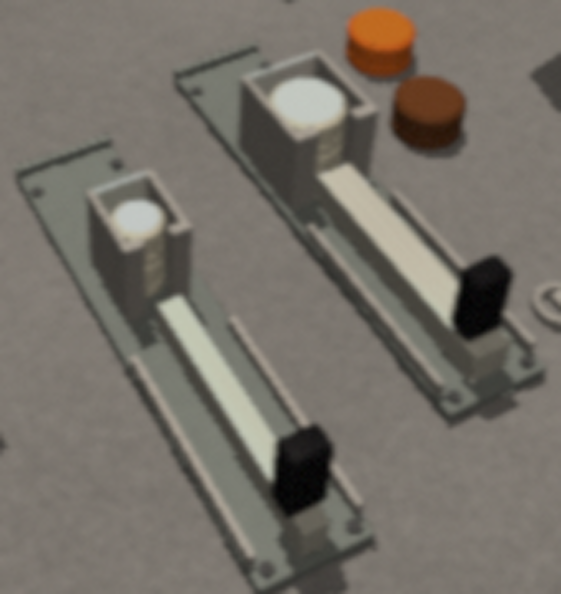

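```bash
python3 - <<'E'
from plant import *
from h import *
r=read_camera("top"); s=read_camera("scene"); im=r["color"]
cv=lambda p,o,k:((p[0]+.5)/k-.5+o[0],(p[1]+.5)/k-.5+o[1])
c=[ray(r,cv(p,(160,140),4.4),.01) for p in [(125,342),(122,458),(710,348),(705,472)]]
for p in c: print(p.round(4))
# cap2 top: white blob
def blob(img,roi,f):
    x0,y0,x1,y1=roi; m=np.zeros(img.shape[:2],np.uint8); m[y0:y1,x0:x1]=f(img[y0:y1,x0:x1].astype(int))*255
    cs,_=cv2.findContours(m,cv2.RETR_EXTERNAL,cv2.CHAIN_APPROX_NONE); k=max(cs,key=cv2.contourArea)
    M=cv2.moments(k); return (M["m10"]/M["m00"],M["m01"]/M["m00"]),cv2.contourArea(k),cv2.boundingRect(k)
b=blob(im,(257,218,284,246),lambda a:(a.min(2)>150)); print(b,ray(r,b[0],.066))
g=blob(im,(180,215,205,250),lambda a:(a.max(2)<45)); print("grip",g)
x,y,w,h=g[2]
for u in (x-.5,x+w-.5): print(u,ray(r,(u,g[0][1]),.084).round(4),ray(r,(u,g[0][1]),.034).round(4))
g2=blob(s["color"],(420,260,450,300),lambda a:(a.max(2)<45)); print("grip scene",g2)
def P(q): 
    R,_=cv2.Rodrigues(q["rvec"]); return q["K"]@np.c_[R,q["tvec"]]
X=cv2.triangulatePoints(P(r),P(s),np.array(g[0]).reshape(2,1),np.array(g2[0]).reshape(2,1)); print("tri",(X[:3]/X[3]).T)
t=[ray(r,cv(p,(400,130),4),.026) for p in [(130,520),(382,472),(40,88),(285,50),(325,258)]]
for p in t: print(p.round(4))
print(np.linalg.norm(t[0]-t[1]),np.linalg.norm(t[0]-t[2]),np.linalg.norm(t[1]-t[3]))
fl=[ray(r,cv(p,(400,130),4),.005) for p in [(150,515),(115,290),(308,262),(358,468)]]; 
for p in fl: print(p.round(4))
E
```

```text
[0.5329 0.2688 0.01  ]
[0.4689 0.269  0.01  ]
[ 0.5258 -0.0566  0.01  ]
[ 0.4567 -0.0529  0.01  ]
((269.6890166028097, 231.74265644955298), 261.0, (261, 223, 19, 19)) [0.49442029 0.06395149 0.066     ]
grip ((192.3846153846154, 230.17307692307693), 104.0, (187, 225, 12, 11))
186.5 [0.5    0.2484 0.084 ] [0.5011 0.2642 0.034 ]
198.5 [0.4997 0.2217 0.084 ] [0.5008 0.236  0.034 ]
grip scene ((435.6271510516252, 279.9585723390694), 261.5, (428, 268, 17, 25))
tri [[0.50038116 0.24130747 0.06378011]]
[ 0.4226 -0.3252  0.026 ]
[ 0.4493 -0.4825  0.026 ]
[ 0.6901 -0.2798  0.026 ]
[ 0.7136 -0.4363  0.026 ]
[ 0.5816 -0.4544  0.026 ]
0.1595727210051381 0.27130837507144223 0.26828546225648553
[ 0.4242 -0.3445  0.005 ]
[ 0.5648 -0.3284  0.005 ]
[ 0.5814 -0.4529  0.005 ]
[ 0.4513 -0.4775  0.005 ]
```

Emit:
arm_command(targets=[[0,0,0,0,0,-7],[0,0,0,0,0,-7],[0,0,0,0,0,-7],[0,0,0,0,0,-7],[0,0,0,0,0,-7],[0,0,0,0,0,-7],[0,0,0,0,0,-7],[0,0,0,0,0,-7],[0,0,0,0,0,-7],[0,0,0,0,0,-7],[0,0,0,0,0,-7],[0,0,0,0,0,-7],[0,0,0,0,0,-7],[0,0,0,0,0,-7],[0,0,0,0,0,-7],[0,0,0,0,0,-7],[0,0,0,0,0,-7],[0,0,0,0,0,-7],[0,0,0,0,0,-7],[0,0,0,0,0,-7]], hand=1)

```text
t: 2.02
eef_pos: [0.1671, -0.5502, 0.2313]
tcp_rot: [-0.0, 0.833, 0.554, -0.0]
wrist_force: [-0.9, -0.2, 1.0]
grip_width: 0.0853
```

Emit:
arm_command(targets=[[0,0,0,0,0,-7],[0,0,0,0,0,-7],[0,0,0,0,0,-7],[20,25,0,0,0,0],[20,25,0,0,0,0],[20,25,0,0,0,0],[20,25,0,0,0,0],[20,25,0,0,0,0],[20,25,0,0,0,0],[20,25,0,0,0,0],[20,25,0,0,0,0],[35,10,0,0,0,0],[35,10,0,0,0,0],[35,10,0,0,0,0],[35,10,0,0,0,0],[35,10,0,0,0,0]])

```text
t: 3.35
eef_pos: [0.4295, -0.223, 0.2314]
tcp_rot: [0.0, 0.72, 0.694, 0.0]
wrist_force: [0.1, 0.0, -0.1]
grip_width: 0.0857
```

Emit:
arm_command(targets=[[39,4.5,0,0,0,0],[39,4.5,0,0,0,0],[39,4.5,0,0,0,0],[39,4.5,0,0,0,0],[39,4.5,0,0,0,0],[39,4.5,0,0,0,0],[39,4.5,0,0,0,0],[39,4.5,0,0,0,0],[39,4.5,0,0,0,0],[39,4.5,0,0,0,0],[39,4.5,0,0,0,0],[36,4,10,0,0,0],[0,0,30,0,0,0],[0,0,0,0,0,0]])

```text
t: 4.52
eef_pos: [0.4968, 0.2391, 0.1863]
tcp_rot: [-0.002, 0.719, 0.695, -0.004]
wrist_force: [-1.4, -1.6, -0.6]
grip_width: 0.0854
```

```bash
python3 - <<'E'
from plant import *
from h import *
for n in("wrist","top"):
    r=read_camera(n); cv2.imwrite(f"pics/{n}1.png",r["color"])
    if n=="wrist":
        print("mag, grip home, grip top est, landing",proj(r,[(.4947,.064,.01),(.5005,.246,.059),(.5003,.2413,.084),(.492,-.014,.01)]).round(1).tolist())
print(get_obs()["eef_pos"])
E
```

```text
mag, grip home, grip top est, landing [[154.7, 180.1], [327.2, 194.0], [322.2, 203.0], [81.4, 179.9]]
[0.4983165  0.23757388 0.19029853]
```

View pics/wrist1.png

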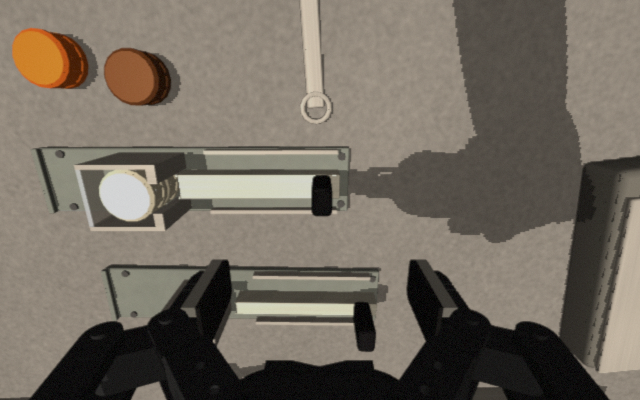

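The wrist view shows the large grip at (321,198). I predicted (322,203), so the two agree. Lowering onto it now.

Emit:
arm_command(targets=[[3.5,2,25,0,0,0],[0,0,30,0,0,0],[0,0,30,0,0,0],[0,0,30,0,0,0],[0,0,20,0,0,0],[0,0,10,0,0,0],[0,0,0,0,0,0],[0,0,0,0,0,0]])

```text
t: 5.28
eef_pos: [0.503, 0.241, 0.0477]
tcp_rot: [0.0, 0.72, 0.694, 0.001]
wrist_force: [-0.6, 1.1, 0.1]
grip_width: 0.0856
```

```bash
python3 - <<'E'
from plant import *
from h import *
r=read_camera("scene"); cv2.imwrite("pics/s2.png",cv2.resize(r["color"][150:350,300:500],None,fx=3,fy=3))
r=read_camera("wrist"); cv2.imwrite("pics/w2.png",r["color"])
print(get_obs()["eef_pos"],get_obs()["wrist_force"])
E
```

```text
[0.50391588 0.24173282 0.04855594] [0.11874281 0.30284415 0.32108047]
```

View pics/s2.png

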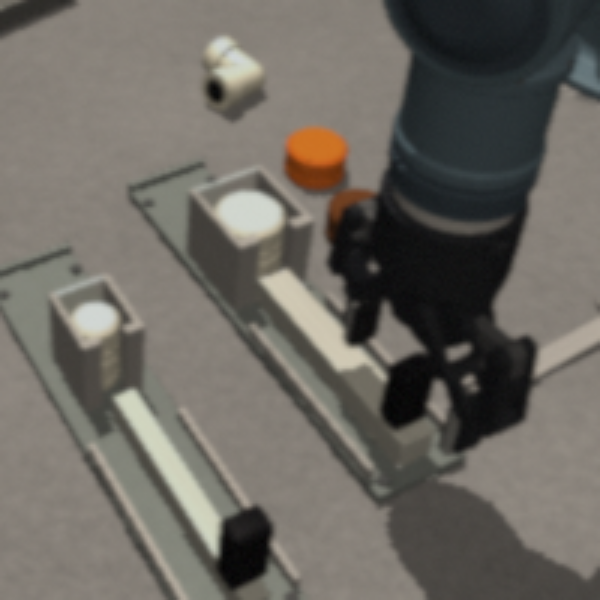

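View pics/w2.png

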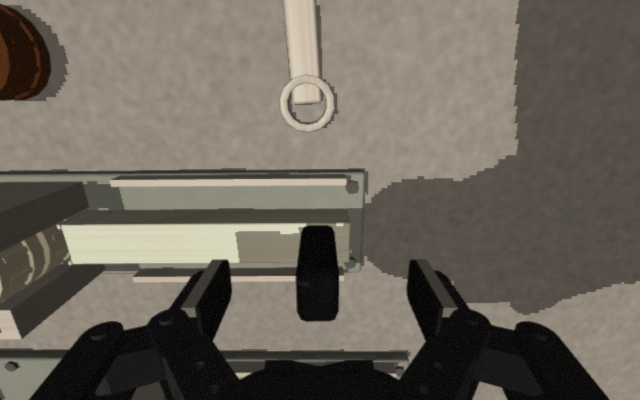

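The fingers straddle the grip, which sits at about (318,275) in the wrist view. I'll close now.

Emit:
arm_command(targets=[[0,-3,2,0,0,0],[0,0,0,0,0,0],[0,0,0,0,0,0],[0,0,0,0,0,0],[0,0,0,0,0,0],[0,0,0,0,0,0],[0,0,0,0,0,0],[0,0,0,0,0,0]], hand=-1)

```text
t: 6.05
eef_pos: [0.499, 0.2416, 0.0445]
tcp_rot: [0.0, 0.72, 0.694, 0.0]
wrist_force: [-1.4, -0.4, 4.1]
grip_width: 0.0175
```

Emit:
arm_command(targets=[[-4,0,0,0,0,0],[-6,0,0,0,0,0],[-8,0,0,0,0,0],[-8,0,0,0,0,0],[-8,0,0,0,0,0],[-8,0,0,0,0,0],[-8,0,0,0,0,0],[-8,0,0,0,0,0],[-8,0,0,0,0,0],[-6,0,0,0,0,0],[-5,0,0,0,0,0],[-4,0,0,0,0,0],[0,0,0,0,0,0]])

```text
t: 7.13
eef_pos: [0.4965, 0.1592, 0.0445]
tcp_rot: [0.001, 0.72, 0.694, -0.0]
wrist_force: [0.3, -1.1, 5.3]
grip_width: 0.0177
```

Emit:
arm_command(targets=[[-3,0,0,0,0,0],[-2,0,0,0,0,0],[-1,0,0,0,0,0],[0,0,0,0,0,0]])

```text
t: 7.47
eef_pos: [0.4963, 0.1539, 0.0445]
tcp_rot: [0.001, 0.72, 0.694, 0.0]
wrist_force: [1.1, 2.1, 5.0]
grip_width: 0.0174
```

Emit:
arm_command(targets=[[-1,0,0,0,0,0],[-1,0,0,0,0,0],[0,0,0,0,0,0]])

```text
t: 7.72
eef_pos: [0.4963, 0.1538, 0.0445]
tcp_rot: [-0.001, 0.72, 0.694, 0.002]
wrist_force: [1.4, 7.4, 3.8]
grip_width: 0.0173
```

Emit:
arm_command(targets=[[-2,0,0,0,0,0],[0,0,0,0,0,0]])

```text
t: 7.88
eef_pos: [0.4963, 0.1539, 0.0446]
tcp_rot: [-0.002, 0.719, 0.695, 0.003]
wrist_force: [0.6, 16.2, 2.9]
grip_width: 0.017
```

```bash
python3 - <<'E'
from plant import *
from h import *
r=read_camera("scene"); cv2.imwrite("pics/s3.png",cv2.resize(r["color"][150:350,300:500],None,fx=3,fy=3))
r=read_camera("top"); cv2.imwrite("pics/t3.png",cv2.resize(r["color"][140:290,180:380],None,fx=3.5,fy=3.5))
m=np.zeros((400,640),np.uint8); c=r["color"][215:250,286:325].astype(int)
m[215:250,286:325]=(c.min(2)>120)*255
M=cv2.moments(m,True); print(M["m00"],ray(r,(M["m10"]/M["m00"],M["m01"]/M["m00"]),.038))
print(get_obs()["eef_pos"],get_obs()["wrist_force"])
E
```

```text
450.0 [ 0.4920817  -0.00844951  0.038     ]
[0.49628268 0.15388721 0.04458796] [ 2.37421146 14.99690851  3.71792067]
```

View pics/s3.png

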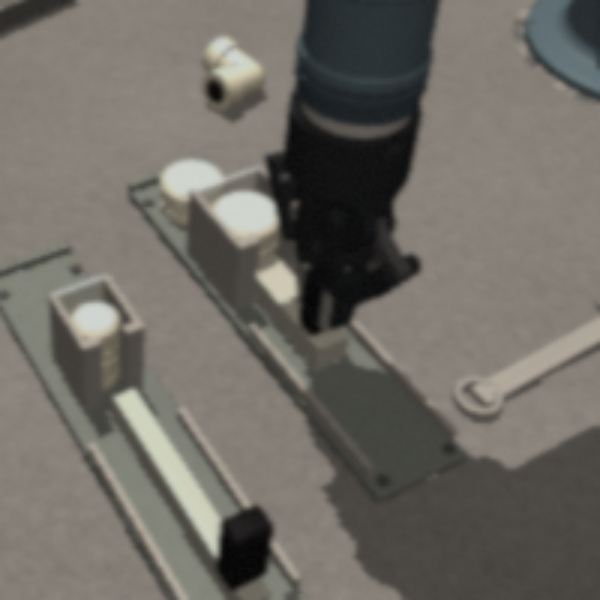

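View pics/t3.png

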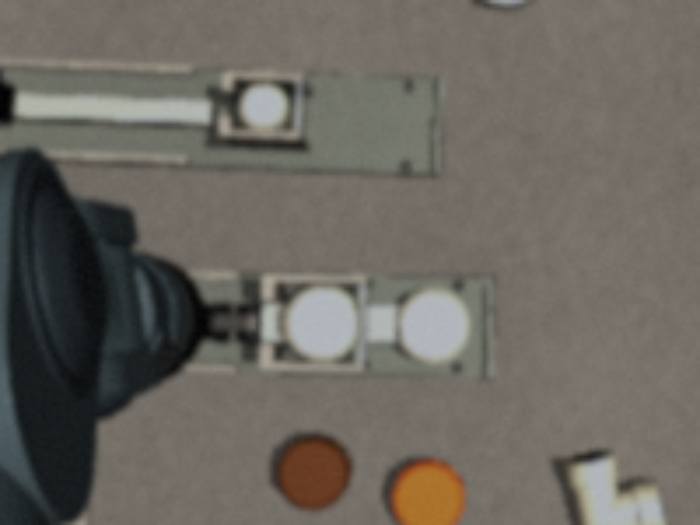

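At the far stop the lower cap stands on the landing, at about (435,325) in the enlarged top view. Pulling the slide home.

Emit:
arm_command(targets=[[4,0,0,0,0,0],[6,0,0,0,0,0],[8,0,0,0,0,0],[8,0,0,0,0,0],[8,0,0,0,0,0],[8,0,0,0,0,0],[8,0,0,0,0,0],[8,0,0,0,0,0],[8,0,0,0,0,0],[8,0,0,0,0,0],[8,0,0,0,0,0],[5,0,0,0,0,0],[3,0,0,0,0,0],[2,0,0,0,0,0],[0,0,0,0,0,0]])

```text
t: 9.23
eef_pos: [0.499, 0.2418, 0.0445]
tcp_rot: [0.001, 0.72, 0.694, -0.001]
wrist_force: [-0.4, -0.5, 7.6]
grip_width: 0.0172
```

Emit:
arm_command(targets=[[3,0,0,0,0,0],[2,0,0,0,0,0],[1,0,0,0,0,0],[0,0,0,0,0,0]])

```text
t: 9.57
eef_pos: [0.4992, 0.2468, 0.0445]
tcp_rot: [0.001, 0.72, 0.694, -0.001]
wrist_force: [-1.4, -4.3, 7.9]
grip_width: 0.0172
```

Emit:
arm_command(targets=[[1,0,0,0,0,0],[1,0,0,0,0,0],[0,0,0,0,0,0]])

```text
t: 9.82
eef_pos: [0.4992, 0.2467, 0.0445]
tcp_rot: [0.003, 0.721, 0.693, -0.003]
wrist_force: [-1.4, -10.5, 10.2]
grip_width: 0.0173
```

The travel was 92.8 mm, which matches the 93 mm stroke, and the force rises at the stop. I'll relax, open and lift.

Emit:
arm_command(targets=[[-2.5,0,0,0,0,0],[0,0,0,0,0,0]])

```text
t: 9.98
eef_pos: [0.4992, 0.2465, 0.0445]
tcp_rot: [0.001, 0.72, 0.694, -0.001]
wrist_force: [-1.6, -1.6, 8.4]
grip_width: 0.0174
```

Emit:
arm_command(targets=[[0,0,0,0,0,0],[0,0,0,0,0,0],[0,0,0,0,0,0],[0,0,0,0,0,0],[0,0,0,0,0,0],[0,0,0,0,0,0],[0,0,-10,0,0,0],[0,0,-25,0,0,0],[0,0,-35,0,0,0],[0,0,-35,0,0,0],[0,0,-20,0,0,0],[0,0,0,0,0,0]], hand=1)

```text
t: 10.98
eef_pos: [0.5026, 0.2494, 0.1757]
tcp_rot: [0.002, 0.72, 0.694, 0.005]
wrist_force: [0.4, 0.3, 0.9]
grip_width: 0.0851
```

```bash
python3 - <<'E'
from plant import *
from h import *
r=read_camera("wrist"); cv2.imwrite("pics/w4.png",r["color"])
print(proj(r,[(.5005,.2467,.084)]),get_obs()["eef_pos"])
r=read_camera("scene"); cv2.imwrite("pics/s4.png",cv2.resize(r["color"][150:350,300:500],None,fx=3,fy=3))
r=read_camera("top"); cv2.imwrite("pics/t4.png",cv2.resize(r["color"][140:290,180:380],None,fx=3.5,fy=3.5))
m=np.zeros((400,640),np.uint8); c=r["color"][215:250,290:325].astype(int)
m[215:250,290:325]=(c.min(2)>120)*255
M=cv2.moments(m,True); print(M["m00"],cv2.boundingRect(m),ray(r,(M["m10"]/M["m00"],M["m01"]/M["m00"]),.038))
E
```

```text
[[315.12673897 199.12631024]] [0.50148343 0.24897925 0.17303059]
349.0 (294, 222, 21, 22) [ 0.49157534 -0.01482284  0.038     ]
```

View pics/s4.png

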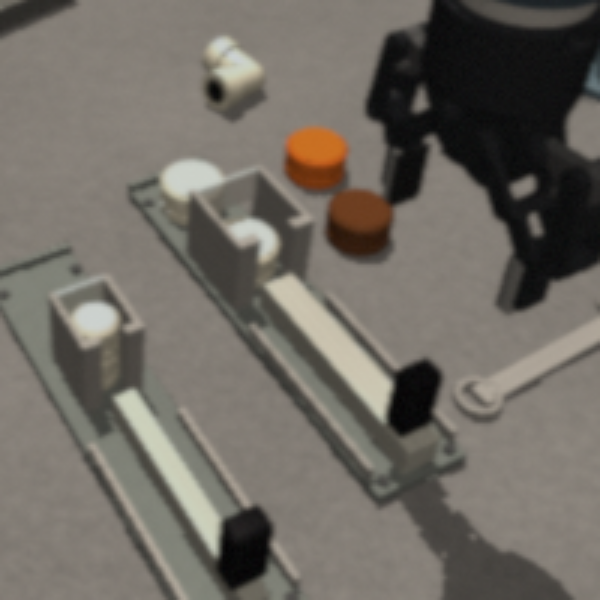

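View pics/t4.png

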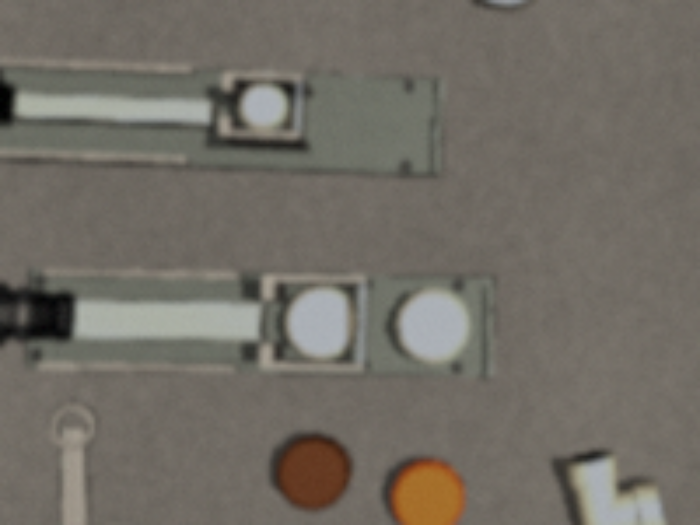

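View pics/w4.png

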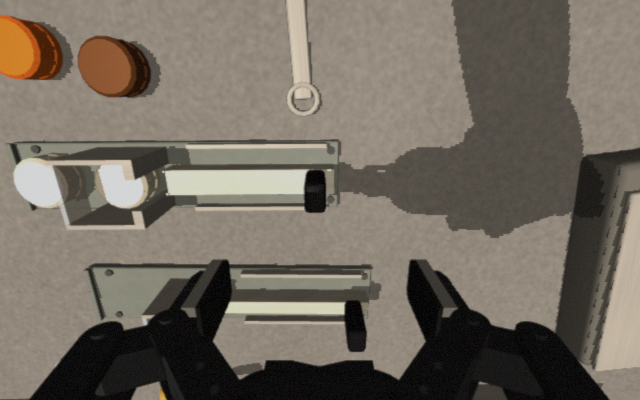

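The slide is home at (415,395) in the scene view. The second cap has sunk, and the first stands on the landing at world (0.4916, -0.0148). Now moving above it and turning the jaws to close across the dispenser.

Emit:
arm_command(targets=[[-38,0,0,0,0,0],[-38,0,0,0,0,0],[-38,0,0,0,0,0],[-38,0,0,0,0,0],[-38,0,0,0,0,0],[-38,0,0,0,0,0],[-36,0,0,0,0,0],[0,0,0,0,0,6.9],[0,0,0,0,0,6.9],[0,0,0,0,0,6.9],[0,0,0,0,0,6.9],[0,0,0,0,0,6.9],[0,0,0,0,0,6.9],[0,0,0,0,0,6.9],[0,0,0,0,0,6.9],[0,0,0,0,0,6.9],[0,0,0,0,0,6.9],[0,0,0,0,0,6.9],[0,0,0,0,0,6.9],[0,0,0,0,0,6.9]])

```text
t: 12.8
eef_pos: [0.4879, -0.0155, 0.1674]
tcp_rot: [-0.0, 1.0, -0.019, -0.002]
wrist_force: [-0.5, 0.1, 0.8]
grip_width: 0.0849
```

Emit:
arm_command(targets=[[0,0,0,0,0,0],[0,0,0,0,0,0]])

```text
t: 12.97
eef_pos: [0.4883, -0.0156, 0.1679]
tcp_rot: [-0.0, 1.0, -0.014, -0.001]
wrist_force: [0.0, -0.6, 0.2]
grip_width: 0.0853
```

```bash
python3 - <<'E'
from plant import *
from h import *
r=read_camera("wrist"); cv2.imwrite("pics/w5.png",r["color"])
print(proj(r,[(.4916,-.0148,.038)]),get_obs()["eef_pos"],get_obs()["tcp_rot"])
m=(r["color"].min(2)>140).astype(np.uint8)
for k in cv2.findContours(m,cv2.RETR_EXTERNAL,cv2.CHAIN_APPROX_NONE)[0]:
    if cv2.contourArea(k)>500:
        M=cv2.moments(k); c=(M["m10"]/M["m00"],M["m01"]/M["m00"]); print(c,cv2.boundingRect(k),ray(r,c,.038))
E
```

```text
[[322.2269005  187.97807546]] [ 0.48852461 -0.01558837  0.16819912] [-1.25972489e-04  9.99895818e-01 -1.43851160e-02 -1.18550923e-03]
(577.4350318927828, 223.86203683795597) (548, 198, 60, 53) [ 0.73259387 -0.05709115  0.038     ]
(323.59835855347524, 185.35265452680176) (297, 160, 54, 50) [ 0.49291071 -0.01233893  0.038     ]
(527.9406087602079, 40.34413923946218) (497, 0, 77, 79) [0.65612924 0.10175943 0.038     ]
```

View pics/w5.png

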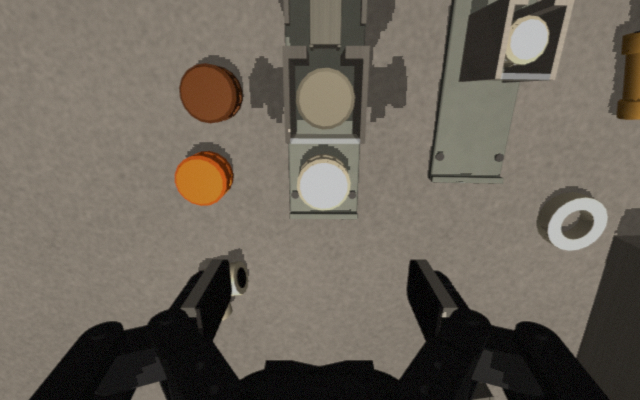

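The wrist view puts the cap top at (324,185), within 3 mm of the top-view estimate. Lowering over it.

Emit:
arm_command(targets=[[3.5,-2,20,0,0,0],[0,0,30,0,0,0],[0,0,30,0,0,0],[0,0,30,0,0,0],[0,0,20,0,0,0],[0,0,15,0,0,0],[0,0,8,0,0,0],[0,0,0,0,0,0],[0,0,0,0,0,0]])

```text
t: 13.77
eef_pos: [0.4929, -0.0138, 0.0163]
tcp_rot: [0.0, 1.0, -0.015, -0.0]
wrist_force: [0.2, -0.4, 0.5]
grip_width: 0.0852
```

```bash
python3 - <<'E'
from plant import *
from h import *
r=read_camera("wrist"); cv2.imwrite("pics/w6.png",r["color"])
print(get_obs()["eef_pos"],get_obs()["wrist_force"])
r=read_camera("scene"); cv2.imwrite("pics/s6.png",cv2.resize(r["color"][150:350,300:500],None,fx=3,fy=3))
E
```

```text
[ 0.49370128 -0.01396347  0.0169944 ] [ 0.36311818 -0.09443514 -0.51183615]
```

View pics/w6.png

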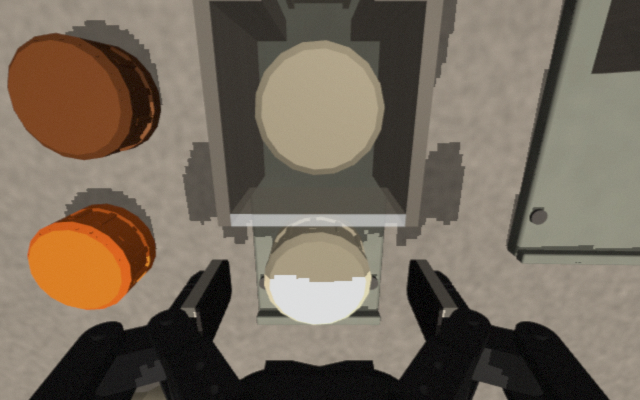

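View pics/s6.png

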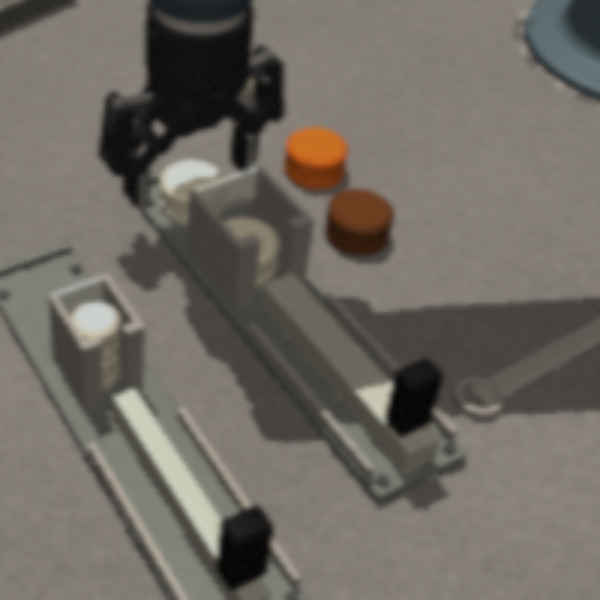

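The cap is centred between the pads at (318,280) in the wrist view. Closing.

Emit:
arm_command(targets=[[-0.5,0,4,0,0,0],[0,0,0,0,0,0]])

```text
t: 14.03
eef_pos: [0.4931, -0.0139, 0.0127]
tcp_rot: [0.0, 1.0, -0.016, 0.001]
wrist_force: [0.3, 0.6, -0.2]
grip_width: 0.0852
```

Emit:
arm_command(targets=[[0,0,0,0,0,0],[0,0,0,0,0,0],[0,0,0,0,0,0],[0,0,0,0,0,0],[0,0,0,0,0,0],[0,0,0,0,0,0],[0,0,0,0,0,0]], hand=-1)

```text
t: 14.62
eef_pos: [0.4931, -0.0139, 0.0127]
tcp_rot: [0.0, 1.0, -0.016, 0.001]
wrist_force: [1.1, 0.3, 5.2]
grip_width: 0.0481
```

Emit:
arm_command(targets=[[0,0,-5,0,0,0],[0,0,-10,0,0,0],[0,0,-20,0,0,0],[0,0,-30,0,0,0],[0,0,-25,0,0,0],[0,0,-10,0,0,0],[0,0,0,0,0,0],[0,0,0,0,0,0]])

```text
t: 15.28
eef_pos: [0.4927, -0.0139, 0.1123]
tcp_rot: [0.0, 1.0, -0.016, 0.0]
wrist_force: [0.8, 1.0, -0.7]
grip_width: 0.0482
```

```bash
python3 - <<'E'
from plant import *
from h import *
r=read_camera("wrist"); cv2.imwrite("pics/w7.png",r["color"])
print(get_obs()["eef_pos"],get_obs()["wrist_force"],get_obs()["grip_width"])
r=read_camera("scene"); cv2.imwrite("pics/s7.png",cv2.resize(r["color"][120:350,270:500],None,fx=2.6,fy=2.6))
E
```

```text
[ 0.49172969 -0.0137254   0.11130694] [-0.21532561  0.17775682 -0.52823836] 0.048331801148426
```

View pics/w7.png

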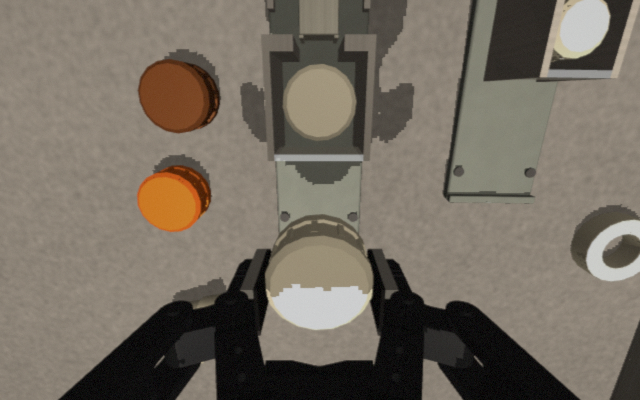

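View pics/s7.png

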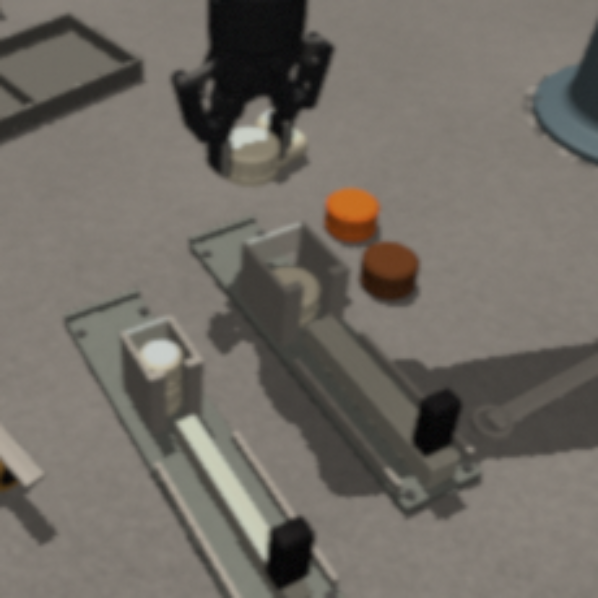

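The cap is held level, with a 48 mm opening and its bottom about 3 mm below the TCP. The bay centre from its floor edge is about (0.504, -0.397), and that edge measures 132 mm as it should. Carrying it there.

Emit:
arm_command(targets=[[1,15,0,0,0,0],[2,25,0,0,0,0],[2,32,0,0,0,0],[2,32,0,0,0,0],[2,32,0,0,0,0],[2,32,0,0,0,0],[2,32,0,0,0,0],[2,32,0,0,0,0],[2,32,0,0,0,0],[2,32,0,0,0,0],[2,32,0,0,0,0],[2,30,0,0,0,0],[1,25,0,0,0,-3],[0,0,0,0,0,-5],[0,0,0,0,0,-3],[0,0,0,0,0,0],[0,0,0,0,0,0]])

```text
t: 16.8
eef_pos: [0.5035, -0.3966, 0.1103]
tcp_rot: [-0.001, 0.997, 0.079, -0.001]
wrist_force: [-0.3, 0.5, -0.0]
grip_width: 0.0482
```

```bash
python3 - <<'E'
from plant import *
from h import *
r=read_camera("wrist"); cv2.imwrite("pics/w8.png",r["color"])
o=get_obs();print(o["eef_pos"],o["tcp_rot"],o["wrist_force"],o["grip_width"],o["t"])
c=np.array([.5046,-.397,.005]); ux=np.array([.986,.167,0]); uy=np.array([-.167,.986,0])
print("bay floor pred corners",[proj(r,c+a*.066*ux+b*.07*uy).round(0).tolist() for a in(-1,1) for b in (-1,1)])
r=read_camera("scene"); cv2.imwrite("pics/s8.png",cv2.resize(r["color"][80:280,200:450],None,fx=3,fy=3))
E
```

```text
[ 0.50371079 -0.39654542  0.11074815] [-1.02303212e-03  9.96832030e-01  7.95235819e-02 -9.26289458e-04] [ 0.16969162  0.3879371  -0.59253837] 0.048552731279761924 16.85
bay floor pred corners [[[248.0, 272.0]], [[233.0, 113.0]], [[393.0, 271.0]], [[405.0, 111.0]]]
```

View pics/w8.png

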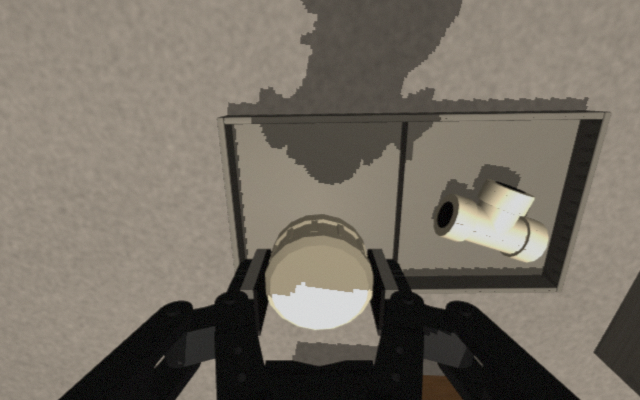

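View pics/s8.png

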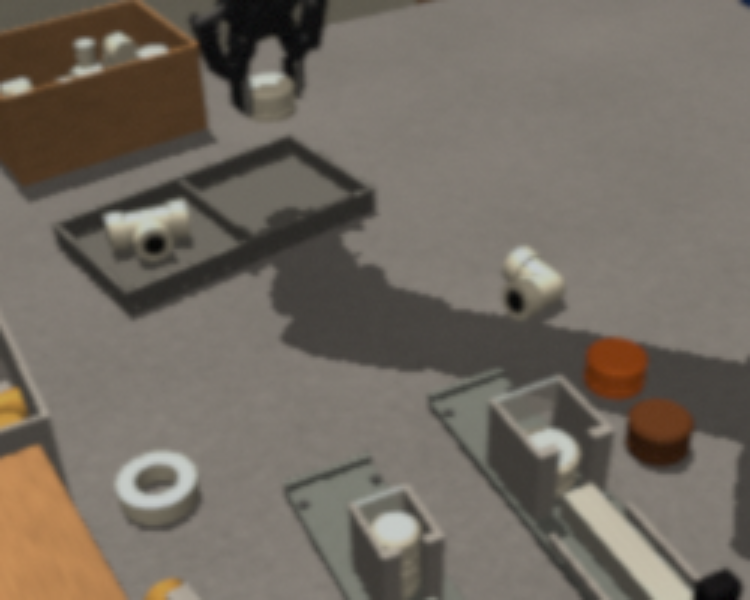

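The bay's predicted corners match the image at (237,125) and (403,122). Lowering.

Emit:
arm_command(targets=[[0,0,10,0,0,0],[0,0,20,0,0,0],[0,0,25,0,0,0],[0,0,20,0,0,0],[0,0,12,0,0,0],[0,0,7,0,0,0],[0,0,3,0,0,0],[0,0,0,0,0,0],[0,0,0,0,0,0]])

```text
t: 17.65
eef_pos: [0.5049, -0.3977, 0.016]
tcp_rot: [0.0, 0.997, 0.08, 0.0]
wrist_force: [0.1, -0.6, -0.2]
grip_width: 0.0481
```

Emit:
arm_command(targets=[[0,0,2,0,0,0],[0,0,1,0,0,0],[0,0,0,0,0,0]])

```text
t: 17.9
eef_pos: [0.5047, -0.3978, 0.0129]
tcp_rot: [0.0, 0.997, 0.08, 0.0]
wrist_force: [0.1, -0.2, -0.1]
grip_width: 0.0478
```

Emit:
arm_command(targets=[[0,0,2,0,0,0],[0,0,1,0,0,0],[0,0,1,0,0,0],[0,0,0,0,0,0],[0,0,0,0,0,0]])

```text
t: 18.32
eef_pos: [0.5043, -0.3973, 0.0082]
tcp_rot: [-0.0, 0.997, 0.08, -0.0]
wrist_force: [-0.1, 0.8, -1.2]
grip_width: 0.048
```

Emit:
arm_command(targets=[[0,0,1,0,0,0],[0,0,0,0,0,0]])

```text
t: 18.48
eef_pos: [0.5046, -0.3976, 0.0078]
tcp_rot: [0.0, 0.997, 0.08, 0.0]
wrist_force: [-0.5, 0.2, 2.4]
grip_width: 0.0481
```

Contact comes at the predicted height (TCP at 7.8 mm, about 2 N). Opening partly, then lifting.

Emit:
arm_command(targets=[[0,0,0,0,0,0],[0,0,0,0,0,0],[0,0,0,0,0,0],[0,0,0,0,0,0],[0,0,0,0,0,0]], hand=0.55)

```text
t: 18.9
eef_pos: [0.5044, -0.3974, 0.0072]
tcp_rot: [-0.0, 0.997, 0.08, -0.0]
wrist_force: [-0.7, 0.5, 0.2]
grip_width: 0.0663
```

Emit:
arm_command(targets=[[0,0,-5,0,0,0],[0,0,-15,0,0,0],[0,0,-30,0,0,0],[0,0,-35,0,0,0],[0,0,-35,0,0,0],[0,0,-20,0,0,0],[0,0,0,0,0,0],[0,0,0,0,0,0]])

```text
t: 19.57
eef_pos: [0.5055, -0.3984, 0.1495]
tcp_rot: [0.002, 0.997, 0.08, 0.001]
wrist_force: [0.2, 0.5, 0.5]
grip_width: 0.0662
```

```bash
python3 - <<'E'
from plant import *
from h import *
r=read_camera("wrist"); cv2.imwrite("pics/w9.png",r["color"])
o=get_obs();print(o["eef_pos"],o["wrist_force"],o["grip_width"],o["t"])
s=read_camera("scene"); cv2.imwrite("pics/s9.png",cv2.resize(s["color"][80:330,200:460],None,fx=2.4,fy=2.4))
m=(r["color"].min(2)>140).astype(np.uint8)
for k in cv2.findContours(m,cv2.RETR_EXTERNAL,cv2.CHAIN_APPROX_NONE)[0]:
    if cv2.contourArea(k)>300:
        M=cv2.moments(k); c=(M["m10"]/M["m00"],M["m01"]/M["m00"]); print(c,cv2.boundingRect(k),ray(r,c,.033))
t=read_camera("top"); cv2.imwrite("pics/t9.png",cv2.resize(t["color"][130:290,170:520],None,fx=2.2,fy=2.2))
E
```

```text
[ 0.50450971 -0.39750852  0.1475275 ] [ 0.11907301  0.09435678 -0.06347324] 0.06640204318974939 19.6167
(502.27592393254395, 222.69573017581627) (485, 205, 30, 33) [ 0.67451007 -0.40001112  0.033     ]
(467.58345368269033, 202.31579671274326) (425, 172, 78, 58) [ 0.63733563 -0.3861543   0.033     ]
(317.4546122748989, 189.4285189268651) (290, 163, 56, 54) [ 0.50458109 -0.39541919  0.033     ]
```

View pics/w9.png

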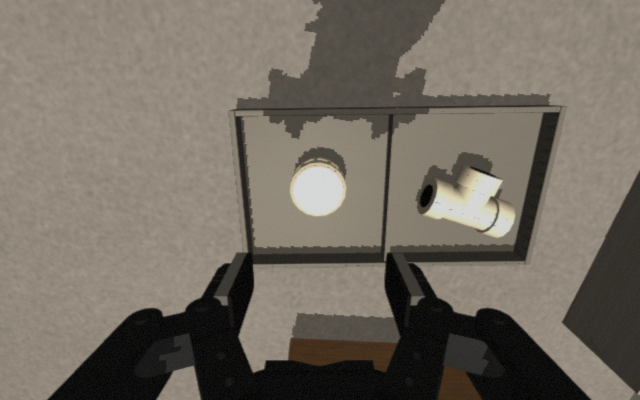

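View pics/s9.png

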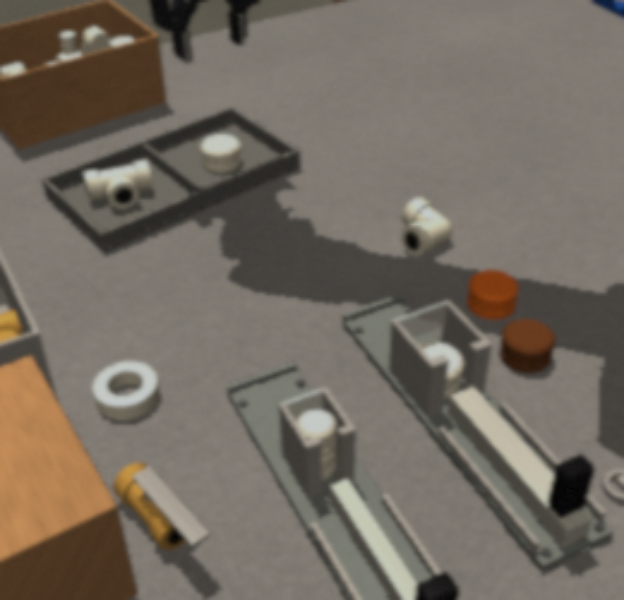

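View pics/t9.png

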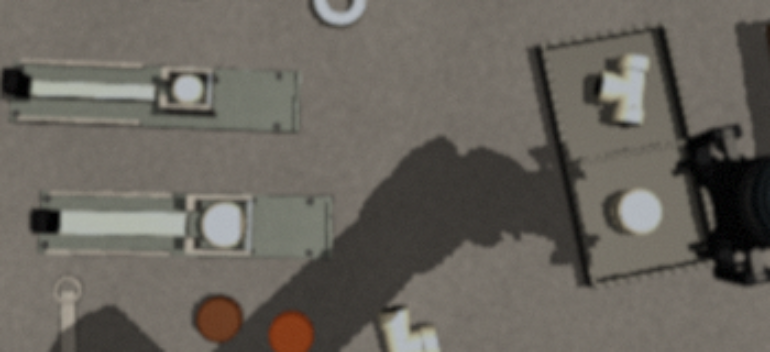

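The cap stands upright in the middle of the bay, at (318,189) in the wrist view. The slide is home, the second cap is down, and the gripper is clear. Handing in.

```bash
python3 -c "
from plant import *
finish_job()"
```

```text
the job is handed in; nothing more can be done
```

The large cap was dispensed and now stands closed top up in the empty bay of the order tray. I handed the job in at about 19.7 s on the robot's clock; it gave no verdict.

- **Slide:** I gripped the black tab and pushed it to the far stop, where the force rose to about 16 N and the cap stood on the landing. I then pulled it home; the travel was 92.8 mm against the stated 93 mm. I did not measure the grip again after letting go; the later pictures show the slide at home.
- **Second cap:** the pictures show it sunk onto the magazine floor. I judged this by eye and did not measure it.
- **First cap:** set down with light contact at the expected height. The last wrist picture puts it at (0.505, -0.395), against my bay centre estimate of (0.505, -0.397). The gripper was about 0.15 m above the counter, touching nothing.
- **Other goods:** the small dispenser and the goods in view look unmoved in the last pictures.

**Disagreements:**
- The bay edge on the +y side (the side towards the dispensers) appeared about 9 mm off its predicted place in the wrist view, which is well inside the 44 mm tolerance.
- The top and wrist views differed by about 3 mm on the cap's position on the landing, so I used a value between the two.

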